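# Tip the label bay of a twin-bay packing tray into the carton

## Robot

A 6-joint arm with a two-finger parallel gripper is mounted at the origin on a cart in front of the work surface, level with it; the furniture and walls round the work are solid. World frame = base frame: x ahead of the robot, y to its left, z up, the work surface at z = 0. Lengths are in m, angles in degrees, forces in N, time in s.
With the tool pointing down it reaches from about 0.35 to 0.925 m from the base axis. Payload 6.4 kg.
Tool frame: the origin (TCP) lies midway between the tips of the shut fingers; the grasp point (between the pads) lies 19 mm behind it; z points along the fingers, y is the line along which they close (so a half turn about z gives the same grasp; the last joint's range is limited). The gripper opens to 85 mm and grips with 20 to 120 N. Pads are 22 mm wide; open, the fingers measure 114 mm over their backs; the gripper's body (76 mm by 85 mm) begins 54 mm behind the grasp point. The pads swing forward as they close: fully open they stand 13 mm farther back than shut.
Start: joints at [59.926, 14.043, 89.255, -0, 76.702, -9.975], TCP at [0.223, 0.61, 0.231] pointing down, gripper open.
Joint ranges: [-179.41, 179.41], [-58.25, 129.5], [7.25, 145.43], [-54.29, 234.29], [11.92, 165.04], [-157.13, 157.13]. Speed limits (degrees/s): [147.25, 147.25, 180, 180, 180, 180].

## Interface

Orientations are given as a 3x3 rotation matrix whose columns are the frame's x, y, z axes.
In Python, from plant import env, cams gives the robot as it stands. The module is installed in compiled form; this text tells all that it offers.
- The arm moves only by the tool step_arm, never from a script. Its argument "increments" is one flat list of numbers, 7 for each row, row after row: the turn, a rotation vector about the world's x, y, z in degrees, then the shift along the world's x, y, z in mm, then the closure, from 0 (fully open) to 1 (shut). In form: [rx, ry, rz, dx, dy, dz, hand, rx, ry, rz, dx, dy, dz, hand, ...]. A call has 1 to 12 rows; each row is the pose to reach, as a shift and turn from the pose commanded when the call began; what a row does not reach only later rows make up. A row lasts 1/10 s, in which the tool goes at most 50 mm and 8.59 degrees, less where a joint would pass 70% of its speed; a pose out of reach is approached as far as the arm can. A call with a gripper value outside its range is refused whole. The fingers move at their own pace and stop on an object; "squeeze" is the grip in N (left out, the last holds). Time passes only in rows, so rows that repeat a pose let the fingers close. It gives the time, the measured TCP pose, the force, the opening and the grip force at its end, in the units of the state.
- env.sense(): the state, without advancing time (a new reading comes with each control period).
- cams.read_camera(name): name is "scene" or "top"; returns a dict with "pixels" (400x640x3 uint8, red, green, blue), "vertical_fov" (degrees; the focal length in pixels is half the picture's height over the tangent of half this angle, whatever the lens; pixels are square), "cx", "cy" (the principal point, pixels), "T" (4x4, takes a point from camera to world coordinates). Camera axes: x right, y down, z forward; pixel columns grow to the right and rows downward; lengths in m; the calibration is good to about 2 mm. A picture is of the moment at which its call begins. There is no depth.
- env.job_done(): hands the job in; it is judged then, once.
The state is a dict: "t": time; "q": joint angles; "dq": joint speeds; "effort": joint torques, N m; "tcp_pos": TCP position; "ee_rot": TCP orientation; "contact_force": force on the tool from outside, world axes, zero at the start; "wrist_torque": the same for the moment, N m; "finger_gap": opening from 0.0 (shut) to 1.0 (fully open); "grasp_force": force on a finger pad.
Only numpy, scipy, OpenCV 4.12 (cv2) and the standard library are available. Lean on these libraries where they do the work, as an engineer would, in place of code of your own. Each camera call takes 0.05 s, during which the arm holds its last target. There are 200 camera calls.

## Task

Take the twin-bay tray by its leaning grip board and tip it over the open shipping carton so that both label bundles slide off its ramp into the carton, but no farther than that needs, so that the tape roll stays in the other bay; do not pick up the bundles with the gripper. Then stand the tray upright on the bare table beside the carton, with the tape roll still lying flat in its bay, and let go. Do not disturb the bottles or the stamp that stand about.

Things in the scene. Friction and masses are not known exactly. Their poses are not given: they have to be found in the camera images.
- tray: Plywood tray, 244 mm long (x), 108 wide (y), 0.25-0.4 kg + 0.2 kg contents. Origin: underside, below the divider; z up. Floor 3 thick; side walls 32 high, 100 apart inside; divider at x=0, 6 thick, 33 high. Label bay: floor x=+3 to +66, then a ramp to an open lip. Roll bay: floor x=-32 to -131, end wall 32 high. At the start its +x (ramp end) points within 35 degrees of the robot's left (+y).
- tray_grip (a point): Centre of the grip board, at tray (-24, 0, 77.6) mm: 100 mm long along tray y between two 4 mm cheeks, 14 thick, 28 high, hand space below, free above. It leans 30 degrees towards the roll bay: its upward direction is (-sin30, 0, cos30), its flat faces look along (cos30, 0, sin30) in the tray frame; fingers come in leaning 30 degrees, the hand over the roll bay. Axes as the tray's.
- tray_lip (a point): Middle of the ramp's upper edge, where bundles leave, at tray (109, 0, 22) mm. The straight ramp rises 19 over 43 mm (24 degrees), so the bundles slide off when the tray is tipped, lip down, to 24 degrees plus the friction angle. Friction is the same everywhere in the tray but unknown (0.35 to 0.85): that is 41 to 65 degrees, to be found by tipping slowly and watching or feeling them go.
- tray_bay_b (a point): Point on the roll bay's flat floor under the roll's middle, at tray (-83.5, 0, 3) mm. Towards the divider this bay has a steeper sill that rises 30 mm over 29 mm (46 degrees, x=-32 to -3): tipped only 10 to 15 degrees farther than the bundles need, the roll climbs it and falls out (from 54 degrees when friction is lowest to over 75 when highest). Axes as the tray's.
- carton: Shallow open brown cardboard shipping carton, 250 mm (its x) by 200 mm (its y) by 70 mm high, walls 4 mm thick, floor 4 mm thick, heavy, does not move; a 3 mm folded flap lies on each long side. Origin: centre of its underside on the table; z up. It stands to the left or to the right of the tray.
- bundle_0: Banded stack of paper labels, 43 mm (its x) by 60 mm (its y) by 16 mm, about 50 g, lying flat in the tray's label bay beside the other one, its long side along the tray. Origin: centre of its underside.
- bundle_1: The second, identical stack of labels, beside the first. Origin: centre of its underside.
- tape_roll: Roll of adhesive tape, 92 mm across and 24 mm thick, about 110 g, lying flat in the tray's roll bay. Origin: centre of its underside, z along its axis.
- glue_bottle: Bystander: upright glue bottle, 47 mm across, 130 mm high, behind the gap between tray and carton. Origin: centre of its underside. Leave it alone.
- alcohol_bottle: Bystander: upright alcohol bottle, 62 mm across, 175 mm high, far to the right. Origin: centre of its underside. Leave it alone.
- date_stamp: Bystander: upright date stamp, 33 x 46 mm, 87 mm high, in the gap between tray and carton. Origin: centre of its underside. Leave it alone.

How it is judged (in metres and radians):
On the way, in this order (a step that is already met when the one before it is completed fails the run):
1. the tray is lifted clear of the table, the tape roll in it (height (world z) of tray above 0.04 m and distance between tape_roll and tray_bay_b below 0.03 m), for 0.1 s.
2. the tray is tipped, ramp end down (more than 34 degrees), with its lip over the carton (angle between tray's own x axis and vertical above 2.17 rad and x of tray_lip in the frame of carton between -0.12 and 0.12 m and y of tray_lip in the frame of carton between -0.095 and 0.095 m), for 0.05 s.
3. both label bundles lie in the carton (x of bundle_0 in the frame of carton between -0.118 and 0.118 m and y of bundle_0 in the frame of carton between -0.094 and 0.094 m and height (world z) of each of bundle_0, bundle_1 below 0.066 m and linear speed of each of bundle_0, bundle_1 below 0.05 m/s and x of bundle_1 in the frame of carton between -0.118 and 0.118 m and y of bundle_1 in the frame of carton between -0.094 and 0.094 m), for 0.2 s.
At the end, for the whole second after the job is handed in: Both label bundles rest inside the carton, below its rim. The tray, let go, rests upright (3 degrees) on the table (6 mm), its origin over 120 mm from the carton's. The tape roll lies flat (7 degrees) in the roll bay, within 20 mm of where it lay in it (x of bundle_0 in the frame of carton between -0.118 and 0.118 m and y of bundle_0 in the frame of carton between -0.094 and 0.094 m and height (world z) of each of bundle_0, bundle_1 below 0.066 m and linear speed of each of bundle_0, bundle_1, tray below 0.03 m/s and x of bundle_1 in the frame of carton between -0.118 and 0.118 m and y of bundle_1 in the frame of carton between -0.094 and 0.094 m and horizontal distance between tape_roll and tray_bay_b below 0.02 m and height (world z) of tape_roll below 0.012 m and angle between tape_roll's own z axis and vertical below 0.12 rad and height (world z) of tray below 0.006 m and angle between tray's own z axis and vertical below 0.05 rad and horizontal distance between tray and carton above 0.12 m); the robot touches nothing.
It fails at once if the tape roll leaves its bay of the tray (more than 60 mm from the middle of the bay) (distance between tape_roll and tray_bay_b above 0.06 m).
It fails at once if the gripper takes hold of a label bundle (contact force between any of bundle_0, bundle_1 and the fingers above 3 N).
It fails at once if a bystander (glue bottle, alcohol bottle or date stamp) is moved more than 30 mm (distance of any of glue_bottle, alcohol_bottle, date_stamp from where it was at the start of the episode above 0.03 m).
It also fails if it takes over 59 s, if anything falls off the work surface, if the arm or the gripper's body presses on something with over 40 N, if the wrist force passes 120 N, or if a joint passes its speed limit or range.

## Working session

There is one attempt and no reset: what is moved stays moved. The work goes in short steps, Python scripts to look and compute and a tool call to move; the robot and the scene stay as the last step left them, time stands still between calls to the robot, and variables do not carry over. Pictures are saved under pics/ and viewed, at most 10 in all, crops included, and the job is handed in when it is done.

Besides the shell and the picture viewer there is one more tool, called after "Call:" by a JSON object that holds its "fn" and its "kwargs", one argument or row to a line. step_arm: Moves the arm, as the interface text tells. Its arguments: {"type":"object","properties":{"increments":{"type":"array","items":{"type":"number"}},"squeeze":{"type":"number"}},"required":["increments"]}

```bash
mkdir -p pics; python3 - <<'E'
from plant import env,cams
import cv2,numpy as np
s=env.sense();print(s['t'],s['tcp_pos'],s['ee_rot'])
for n in("scene","top"):
    c=cams.read_camera(n);cv2.imwrite(f'pics/{n}0.png',c['pixels'][:,:,::-1]);print(n,c['vertical_fov'],c['cx'],c['cy'],np.round(c['T'],3).tolist())
E
```

```text
0.0 [0.2230784  0.60992672 0.23016548] [[-9.39102278e-01  3.43636352e-01 -9.84146901e-04]
 [ 3.43637585e-01  9.39100850e-01 -1.67455864e-03]
 [ 3.48773968e-04 -1.91077170e-03 -9.99998114e-01]]
scene 51.48128587592911 323.9804128200084 195.37798837998426 [[0.741, -0.3, 0.6, -0.298], [-0.671, -0.353, 0.652, -0.956], [0.016, -0.886, -0.463, 0.732], [0.0, 0.0, 0.0, 1.0]]
top 52.92932323452121 314.8840221332264 203.48151828235697 [[0.034, -0.978, 0.206, 0.302], [-0.999, -0.033, 0.011, -0.061], [-0.004, -0.206, -0.979, 1.242], [0.0, 0.0, 0.0, 1.0]]
```

View pics/scene0.png

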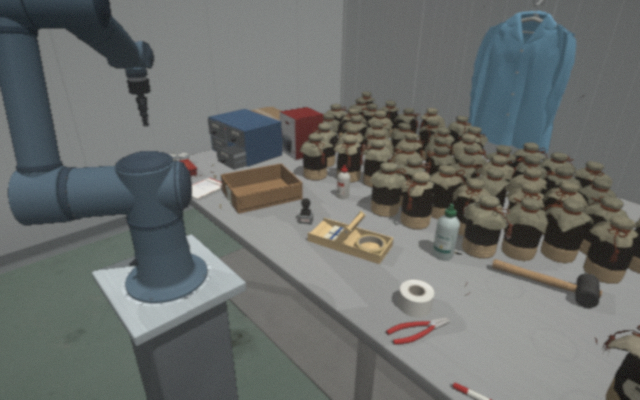

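View pics/top0.png

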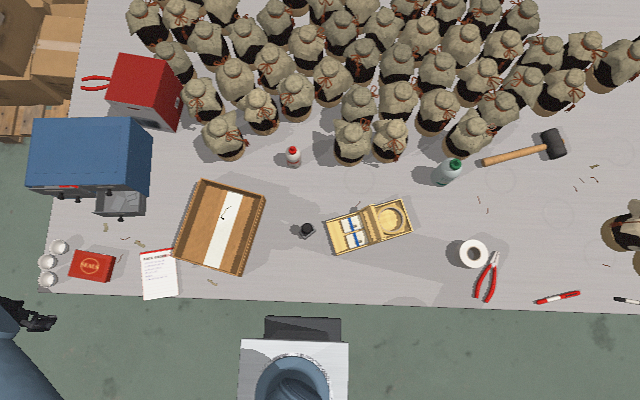

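The pictures show the tray at about (368,227) in top with its label bay to the left, the stamp at (306,231), the glue bottle at (293,157), and the carton at (220,227). I'll enlarge the region.

```bash
python3 - <<'E'
import cv2
im=cv2.imread('pics/top0.png');cv2.imwrite('pics/topc.png',cv2.resize(im[130:290,160:430],None,fx=2.9,fy=2.9,interpolation=cv2.INTER_CUBIC))
E
```

```text
(no output)
```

View pics/topc.png

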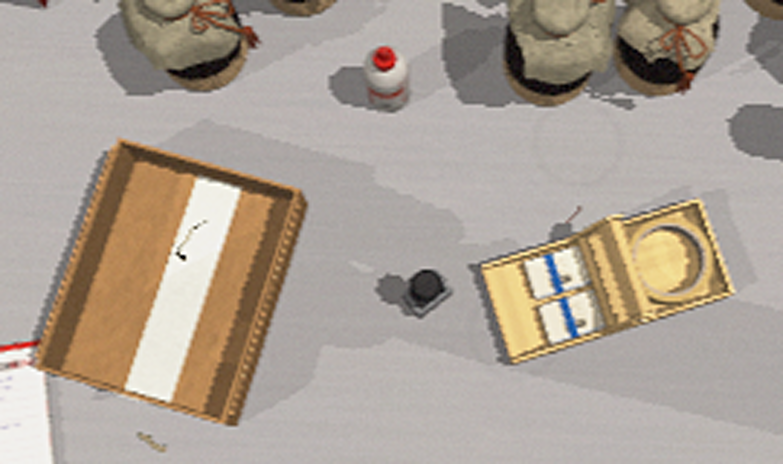

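```bash
cat > h.py <<'E'
from plant import env,cams
import cv2,numpy as np
def ray(c,uv,z):
    f=200/np.tan(np.radians(c['vertical_fov']/2));T=c['T']
    d=T[:3,:3]@np.array([(uv[0]-c['cx'])/f,(uv[1]-c['cy'])/f,1]);o=T[:3,3]
    return o+d*(z-o[2])/d[2]
def proj(c,p):
    f=200/np.tan(np.radians(c['vertical_fov']/2));T=c['T']
    q=T[:3,:3].T@(np.asarray(p)-T[:3,3]);return q[:2]/q[2]*f+[c['cx'],c['cy']]
E
python3 - <<'E'
from h import *
c=cams.read_camera('top')
def crop(u,v):return (160+u/2.9,130+v/2.9)
P=lambda L,z:np.array([ray(c,crop(*p),z) for p in L])
t=P([(482,263),(510,362),(735,293),(702,200)],.032);print('tray',np.round(t,3).tolist())
k=P([(120,142),(305,195),(235,425),(38,370)],.07);print('carton',np.round(k,3).tolist())
for n,L in(('t',t),('k',k)):print(n,[round(float(np.linalg.norm(L[i]-L[(i+1)%4])),3) for i in range(4)],L.mean(0).round(3))
for n,p,z in(('glue cap',(384,57),.13),('stamp top',(427,283),.087),('stamp base',(430,305),0.0),('grip ends a',(606,220),.09),('grip b',(637,320),.09),('roll',(669,262),.027)):print(n,P([p],z)[0].round(3))
x=(t[0]+t[1]-t[2]-t[3]);print('yaw',np.degrees(np.arctan2(x[1],x[0])))
y=t[0]-t[1]+t[3]-t[2];print('y dir',np.degrees(np.arctan2(y[1],y[0])))
kx=k[0]-k[3]+k[1]-k[2];print('carton long',np.degrees(np.arctan2(kx[1],kx[0])))
kx=k[0]-k[1]+k[3]-k[2];print('carton short',np.degrees(np.arctan2(kx[1],kx[0])))
for v in(36.,):pass
E
```

```text
tray [[0.503, -0.084, 0.032], [0.401, -0.116, 0.032], [0.481, -0.349, 0.032], [0.579, -0.315, 0.032]]
carton [[0.612, 0.298, 0.07], [0.562, 0.102, 0.07], [0.326, 0.157, 0.07], [0.374, 0.358, 0.07]]
t [0.107, 0.247, 0.104, 0.244] [ 0.491 -0.216  0.032]
k [0.203, 0.242, 0.207, 0.246] [0.469 0.229 0.07 ]
glue cap [0.693 0.022 0.13 ]
stamp top [ 0.472 -0.028  0.087]
stamp base [ 0.461 -0.03   0.   ]
grip ends a [ 0.542 -0.206  0.09 ]
grip b [ 0.442 -0.238  0.09 ]
roll [ 0.512 -0.281  0.027]
yaw 108.48477930835145
y dir 17.9918132905885
carton long -13.706125594860705
carton short 76.2269776626558
```

Sizes check out: tray 0.246 × 0.105 m and carton 0.244 × 0.205 m. The tray origin is about (0.487,-0.204) with yaw 108.4°, and the carton centre is about (0.469,0.229).

I'll set out now with the hand turned so the last joint stays in its middle range.

Call:
{"fn": "step_arm", "kwargs": {
  "increments": [0, 0, -100, 220, -400, 40, 0.4, 0, 0, -100, 220, -400, 40, 0.4, 0, 0, -100, 220, -400, 40, 0.4, 0, 0, -100, 220, -400, 40, 0.4, 0, 0, -100, 220, -400, 40, 0.4, 0, 0, -100, 220, -400, 40, 0.4, 0, 0, -100, 220, -400, 40, 0.4, 0, 0, -100, 220, -400, 40, 0.4, 0, 0, -100, 240, -600, 40, 0.4, 0, 0, -100, 240, -600, 40, 0.4, 0, 0, -100, 240, -600, 40, 0.4, 0, 0, -100, 240, -600, 40, 0.4],
  "squeeze": 100
}}

```text
t: 1.35
tcp_pos: [0.4528, 0.063, 0.2702]
ee_rot: [[0.506, 0.863, 0.0], [0.863, -0.506, 0.0], [0.0, 0.0, -1.0]]
contact_force: [1.4, -0.0, 1.6]
finger_gap: 0.601
grasp_force: 0.0
```

```bash
cat >> h.py <<'E'
from scipy.spatial.transform import Rotation as R
def trayR(yaw,th): return (R.from_euler('z',yaw,degrees=True)*R.from_euler('y',th,degrees=True)).as_matrix()
# tool axes in the tray frame (flipped choice)
a=np.radians(30);tz=np.array([np.sin(a),0,-np.cos(a)]);ty=-np.array([np.cos(a),0,np.sin(a)])
TT=np.c_[np.cross(ty,tz),ty,tz]
grip=np.array([-.024,0,.0776]);lip=np.array([.109,0,.022])
def tool(yaw,th,ref,pos,back=0.0):
    """tool pose when tray point ref (tray frame) is at pos"""
    Rt=trayR(yaw,th);return Rt@(grip+tz*(.019-back)-ref)+pos,Rt@TT
def delta(p,Rm):
    s=env.sense();rv=R.from_matrix(Rm@s['ee_rot'].T).as_rotvec(degrees=True)
    print('t',round(s['t'],2),'turn',rv.round(1),'shift mm',((p-s['tcp_pos'])*1000).round(1),'q',np.round(s['q'],1),'to',p.round(3))
E
python3 - <<'E'
from h import *
o=np.array([.487,-.204,0])
delta(*tool(108.4,0,np.zeros(3),o,.09)); delta(*tool(108.4,0,np.zeros(3),o,0))
E
```

```text
t 1.35 turn [ 23.8  19.3 -40.3] shift mm [  53.  -323.4 -131.1] q [ -6.3 -15.  114.    0.   80.9  24. ] to [ 0.506 -0.26   0.139]
t 1.35 turn [ 23.8  19.3 -40.3] shift mm [  38.8 -280.7 -209. ] q [ -6.3 -15.  114.    0.   80.9  24. ] to [ 0.492 -0.218  0.061]
```

Call:
{"fn": "step_arm", "kwargs": {
  "increments": [23.8, 19.3, -40.3, 62, -348, -85, 0.4, 23.8, 19.3, -40.3, 62, -348, -85, 0.4, 23.8, 19.3, -40.3, 62, -348, -85, 0.4, 23.8, 19.3, -40.3, 62, -348, -85, 0.4, 23.8, 19.3, -40.3, 62, -348, -85, 0.4, 23.8, 19.3, -40.3, 62, -348, -85, 0.4, 23.8, 19.3, -40.3, 62, -348, -85, 0.4, 23.8, 19.3, -40.3, 62, -348, -85, 0.4, 23.8, 19.3, -40.3, 58, -340, -100, 0.4, 23.8, 19.3, -40.3, 58, -340, -100, 0.4]
}}

```text
t: 2.35
tcp_pos: [0.5098, -0.2738, 0.168]
ee_rot: [[0.948, 0.276, -0.161], [0.319, -0.819, 0.477], [-0.0, -0.504, -0.864]]
contact_force: [0.4, 0.3, -0.2]
finger_gap: 0.6
grasp_force: 0.0
```

```bash
python3 - <<'E'
from h import *
o=np.array([.487,-.204,0])
p,Rm=tool(108.4,0,np.zeros(3),o,0);delta(p,Rm)
for n in("scene","top"):
    c=cams.read_camera(n);im=c['pixels'][:,:,::-1].copy()
    for q in([0,0.05,0],[0,-.05,0]):
        for h in(-.007,.007):
            g=trayR(108.4,0)@(grip+q+[-.5*.014+.866*h,0,.866*.014+.5*h])+o   # top edges of board
            u=proj(c,g);cv2.circle(im,(int(round(u[0]*8)),int(round(u[1]*8))),6,(0,0,255),-1,shift=3)
    u=proj(c,o).astype(int);cv2.imwrite(f'pics/{n}1.png',cv2.resize(im[u[1]-80:u[1]+50,u[0]-65:u[0]+65],None,fx=4.4,fy=4.4,interpolation=cv2.INTER_CUBIC))
a,b=[cv2.imread(f'pics/{n}1.png') for n in("scene","top")]
cv2.imwrite('pics/pre.png',cv2.resize(np.hstack([a,b]),(800,400)))
E
```

```text
t 2.35 turn [-0.2 -0.1 -0.2] shift mm [ -18.2   56.1 -106.8] q [-45.2  23.1  88.7  12.9  95.7  24.3] to [ 0.492 -0.218  0.061]
```

View pics/pre.png

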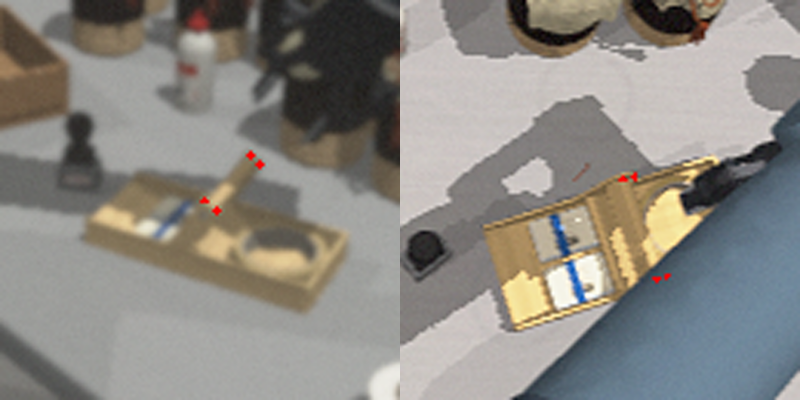

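The red dots, which are the predicted top edges of the grip board, sit on the board in both views: scene crop (255,157)/(210,205) and top crop (628,177)/(662,278). I'll go down along the lean and close.

Call:
{"fn": "step_arm", "kwargs": {
  "increments": [0, 0, 0, -5, 15, -30, 0.4, 0, 0, 0, -10, 30, -58, 0.4, 0, 0, 0, -14, 43, -82, 0.4, 0, 0, 0, -18, 56, -107, 0.4, 0, 0, 0, -18, 56, -107, 0.4, 0, 0, 0, -18, 56, -107, 1, 0, 0, 0, -18, 56, -107, 1, 0, 0, 0, -18, 56, -107, 1, 0, 0, 0, -18, 56, -107, 1, 0, 0, 0, -18, 56, -107, 1, 0, 0, 0, -18, 56, -107, 1]
}}

```text
t: 3.55
tcp_pos: [0.4941, -0.2194, 0.0665]
ee_rot: [[0.948, 0.279, -0.156], [0.32, -0.819, 0.476], [0.005, -0.501, -0.866]]
contact_force: [-2.1, 3.7, 10.1]
finger_gap: 0.142
grasp_force: 99.0
```

Call:
{"fn": "step_arm", "kwargs": {
  "increments": [0, 0, 0, 0, 0, 5, 1, 0, 0, 0, 0, 0, 15, 1, 0, 0, 0, 0, 0, 35, 1, 0, 0, 0, 0, 0, 60, 1, 0, 0, 0, 0, 0, 85, 1, 0, 0, 0, 0, 0, 110, 1, 0, 0, 0, 0, 0, 135, 1, 0, 0, 0, 0, 0, 150, 1, 0, 0, 0, 0, 0, 160, 1, 0, 0, 0, 0, 0, 160, 1]
}}

```text
t: 4.55
tcp_pos: [0.4933, -0.2196, 0.2242]
ee_rot: [[0.948, 0.278, -0.156], [0.319, -0.821, 0.473], [0.003, -0.498, -0.867]]
contact_force: [-0.1, 0.4, -4.8]
finger_gap: 0.142
grasp_force: 97.8
```

```bash
python3 - <<'E'
from h import *
s=env.sense();print(s['contact_force'].round(1),s['wrist_torque'].round(2),s['finger_gap'])
# tray pose from tool pose with nominal grip
Rt=s['ee_rot']@TT.T;print(Rt.round(3).tolist(),(s['tcp_pos']-Rt@(grip+tz*.019)).round(3))
c=cams.read_camera("scene");cv2.imwrite('pics/lift.png',cv2.resize(c['pixels'][110:310,180:460,::-1],None,fx=2.5,fy=2.5,interpolation=cv2.INTER_CUBIC))
# pour pose: yaw 95, tip 34, lip at carton centre minus 40 mm along tray x
k=np.array([.469,.229,0])
for yaw in(90,):
    d=np.array([np.cos(np.radians(yaw)),np.sin(np.radians(yaw)),0])
    for th in(0,36,60):
        delta(*tool(yaw,th,lip,k-.045*d+[0,0,.11 if th else .15]))
E
```

```text
[-0.1  0.4 -4.8] [-0.56 -0.22 -0.  ] 0.14225297579341253
[[-0.319, -0.948, -0.004], [0.948, -0.319, 0.001], [-0.002, -0.003, 1.0]] [ 0.489 -0.206  0.163]
t 4.6 turn [  0.    0.1 -18.6] shift mm [-23.9 279.7 -33.8] q [-42.8  13.9  94.   14.1  98.6  27.4] to [0.469 0.06  0.189]
t 4.6 turn [-35.7  -5.7 -18. ] shift mm [-23.9 326.3  -8.7] q [-42.8  13.9  94.   14.1  98.6  27.4] to [0.469 0.107 0.214]
t 4.6 turn [-59.4  -9.6 -16.9] shift mm [-23.9 375.4  13.6] q [-42.8  13.9  94.   14.1  98.6  27.4] to [0.469 0.156 0.237]
```

View pics/lift.png

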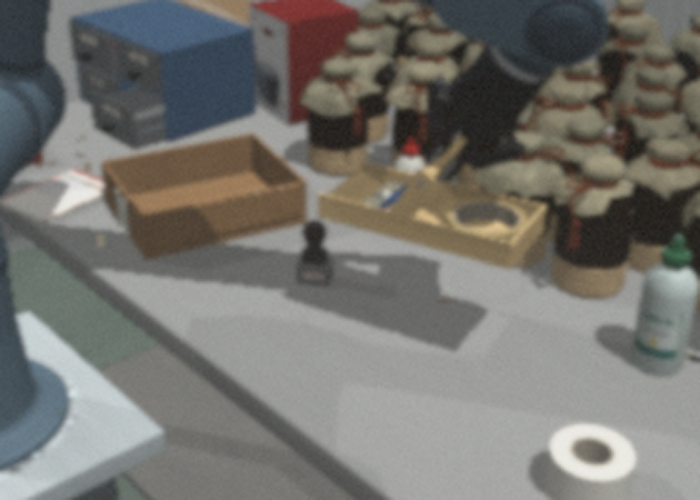

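The tray is up and level with both bundles and the roll in it (crop: tray at (430,215), stamp untouched at (315,255)). I'll carry it over to the carton.

Call:
{"fn": "step_arm", "kwargs": {
  "increments": [0, 0, -1, -1, 10, 0, 1, 0, 0, -3, -3, 35, 0, 1, 0, 0, -5, -6, 70, 0, 1, 0, 0, -8, -9, 105, 0, 1, 0, 0, -10, -12, 140, 0, 1, 0, 0, -12, -15, 175, 0, 1, 0, 0, -14, -18, 210, 0, 1, 0, 0, -16, -21, 240, 0, 1, 0, 0, -18, -23, 265, -5, 1, 0, 0, -18.6, -24, 280, -10, 1, 0, 0, -18.6, -24, 285, -12, 1, 0, 0, -18.6, -24, 285, -12, 1]
}}

```text
t: 5.8
tcp_pos: [0.4684, 0.0662, 0.2103]
ee_rot: [[1.0, 0.001, -0.0], [0.001, -0.866, 0.5], [0.0, -0.5, -0.866]]
contact_force: [-0.4, -0.0, -5.1]
finger_gap: 0.14
grasp_force: 97.9
```

```bash
cat > pour.py <<'E'
from h import *
k=np.array([.469,.229,0]);d=np.array([0,1,0])
s=env.sense();Rt=s['ee_rot']@TT.T;L=s['tcp_pos']+Rt@(lip-grip-tz*.019)
print('tip',np.degrees(np.arcsin(-Rt[2,0])).round(1),'lip',L.round(3),'F',s['contact_force'].round(2),'M',s['wrist_torque'].round(2),'gap',round(s['finger_gap'],3))
def go(*ths):
    for th in ths: print(th,end=' ');delta(*tool(90,th,lip,k-.045*d+[0,0,.11]))
E
python3 -c "
from pour import *
go(12,24,36)"
```

```text
tip -0.0 lip [0.468 0.19  0.171] F [-0.44 -0.02 -5.11] M [-0.72 -0.02  0.  ] gap 0.14
12 t 5.8 turn [-12.    0.   -0.1] shift mm [  0.6   5.1 -36.3] q [-21.2  -7.1 117.4  28.   82.5  61.8] to [0.469 0.071 0.174]
24 t 5.8 turn [-24.   -0.   -0.1] shift mm [  0.6  20.9 -14.3] q [-21.2  -7.1 117.4  28.   82.5  61.8] to [0.469 0.087 0.196]
36 t 5.8 turn [-36.   -0.   -0.1] shift mm [ 0.6 40.9  4. ] q [-21.2  -7.1 117.4  28.   82.5  61.8] to [0.469 0.107 0.214]
```

Call:
{"fn": "step_arm", "kwargs": {
  "increments": [-4, 0, 0, 0, 2, 0, 1, -8, 0, 0, 0, 5, 0, 1, -12, 0, 0, 0, 8, 0, 1, -16, 0, 0, 0, 12, 0, 1, -20, 0, 0, 0, 17, 0, 1, -24, 0, 0, 0, 21, 0, 1, -28, 0, 0, 0, 27, 0, 1, -32, 0, 0, 0, 34, 3, 1, -35, 0, 0, 1, 39, 4, 1, -36, 0, 0, 1, 41, 4, 1, -36, 0, 0, 1, 41, 4, 1, -36, 0, 0, 1, 41, 4, 1]
}}

```text
t: 7.0
tcp_pos: [0.47, 0.1063, 0.2149]
ee_rot: [[1.0, 0.0, 0.001], [0.0, -0.995, -0.104], [0.001, 0.104, -0.995]]
contact_force: [-0.6, -0.6, -4.7]
finger_gap: 0.142
grasp_force: 98.0
```

```bash
python3 -c "
from pour import *
go(38,40,44,48,52)
c=cams.read_camera('top');a=c['pixels'][110:300,160:420,::-1]
c=cams.read_camera('scene');b=c['pixels'][110:300,170:430,::-1]
cv2.imwrite('pics/tip36.png',cv2.resize(np.vstack([a,b]),None,fx=1.57,fy=1.57,interpolation=cv2.INTER_CUBIC))"
```

```text
tip 36.0 lip [0.47  0.183 0.111] F [-0.57 -0.61 -4.67] M [ 0.29  0.03 -0.02] gap 0.142
38 t 7.0 turn [-2.  0. -0.] shift mm [-1.   4.4  2. ] q [  2.4  -7.2 113.4  -6.2  74.1  94.1] to [0.469 0.111 0.217]
40 t 7.0 turn [-4.  0. -0.] shift mm [-1.   8.2  4.5] q [  2.4  -7.2 113.4  -6.2  74.1  94.1] to [0.469 0.115 0.219]
44 t 7.0 turn [-8.  0. -0.] shift mm [-1.  16.   9.1] q [  2.4  -7.2 113.4  -6.2  74.1  94.1] to [0.469 0.122 0.224]
48 t 7.0 turn [-12.   0.  -0.] shift mm [-1.  24.1 13.1] q [  2.4  -7.2 113.4  -6.2  74.1  94.1] to [0.469 0.13  0.228]
52 t 7.0 turn [-16.   0.  -0.] shift mm [-1.  32.5 16.5] q [  2.4  -7.2 113.4  -6.2  74.1  94.1] to [0.469 0.139 0.231]
```

View pics/tip36.png

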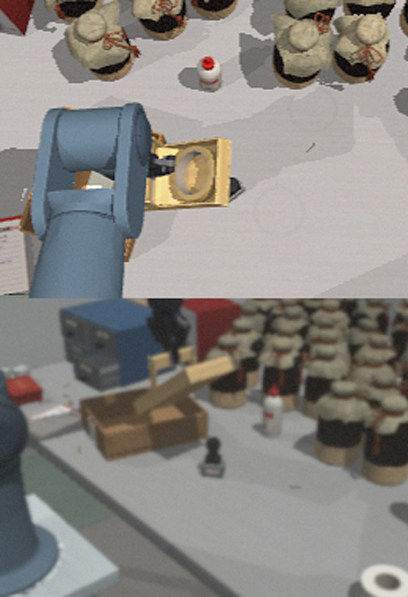

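Top view: the roll lies in its bay at about (195,175). The arm hides the bundles, so I'll watch the weight and moment as I tip slowly.

Call:
{"fn": "step_arm", "kwargs": {
  "increments": [-1, 0, 0, 0, 2, 1, 1, -2, 0, 0, -1, 4, 2, 1, -3, 0, 0, -1, 6, 3, 1, -4, 0, 0, -1, 8, 4, 1, -4, 0, 0, -1, 8, 4, 1, -4, 0, 0, -1, 8, 4, 1, -4, 0, 0, -1, 8, 4, 1]
}}

```text
t: 7.8
tcp_pos: [0.4689, 0.1149, 0.2191]
ee_rot: [[1.0, 0.001, 0.002], [0.001, -0.985, -0.174], [0.001, 0.174, -0.985]]
contact_force: [0.4, -0.4, -4.0]
finger_gap: 0.14
grasp_force: 98.0
```

```bash
cat > look.py <<'E'
from pour import *
import sys
a=cams.read_camera('top')['pixels'];b=cams.read_camera('scene')['pixels']
n=sys.argv[1];np.savez(f'pics/{n}.npz',a=a,b=b)
# white-paper pixels in the carton region seen by the scene camera, and roll (pale ring) centroid from top
r=b[150:230,220:310].astype(int);print('scene white',int(((r.min(2)>150)).sum()))
go(*map(float,sys.argv[2:]))
E
python3 look.py t40 42 44
```

```text
tip 40.0 lip [0.469 0.184 0.11 ] F [ 0.36 -0.36 -4.04] M [ 0.35  0.01 -0.04] gap 0.14
scene white 1368
42.0 t 7.9 turn [-2.   0.1 -0.1] shift mm [0.1 3.6 2.6] q [  5.6  -6.3 112.4 -10.3  75.   98.3] to [0.469 0.118 0.222]
44.0 t 7.9 turn [-4.   0.1 -0.1] shift mm [0.1 7.6 4.8] q [  5.6  -6.3 112.4 -10.3  75.   98.3] to [0.469 0.122 0.224]
```

Call:
{"fn": "step_arm", "kwargs": {
  "increments": [-1, 0, 0, 0, 2, 1, 1, -2, 0, 0, 0, 4, 2, 1, -3, 0, 0, 0, 6, 3, 1, -4, 0, 0, 0, 8, 5, 1, -4, 0, 0, 0, 8, 5, 1, -4, 0, 0, 0, 8, 5, 1, -4, 0, 0, 0, 8, 5, 1]
}}

```text
t: 8.6
tcp_pos: [0.4689, 0.1228, 0.2241]
ee_rot: [[1.0, 0.001, 0.002], [0.001, -0.97, -0.242], [0.001, 0.242, -0.97]]
contact_force: [-0.5, -0.5, -4.5]
finger_gap: 0.142
grasp_force: 98.0
```

```bash
python3 look.py t44 46 48; python3 -c "
import numpy as np,cv2
A=np.load('pics/t40.npz');B=np.load('pics/t44.npz')
cv2.imwrite('pics/t44.png',cv2.resize(np.hstack([A['b'][150:230,200:330],B['b'][150:230,200:330]])[:,:,::-1],None,fx=3,fy=3,interpolation=cv2.INTER_CUBIC))"
```

```text
tip 44.0 lip [0.469 0.184 0.11 ] F [-0.49 -0.5  -4.51] M [ 0.49  0.04 -0.05] gap 0.142
scene white 1363
46.0 t 8.7 turn [-2.   0.1 -0.1] shift mm [0.1 3.6 1.9] q [  8.5  -5.1 111.2 -14.3  76.4 102.2] to [0.469 0.126 0.226]
48.0 t 8.7 turn [-4.   0.1 -0.1] shift mm [0.1 7.7 3.8] q [  8.5  -5.1 111.2 -14.3  76.4 102.2] to [0.469 0.13  0.228]
```

View pics/t44.png

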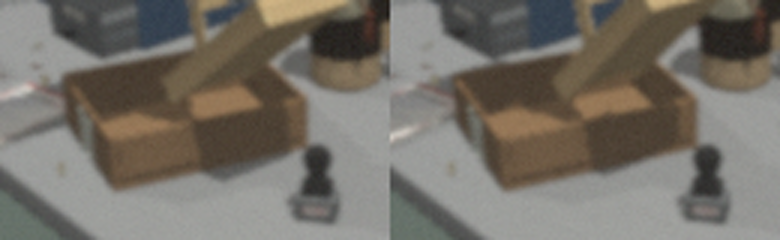

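The left far interior of the carton is visible and nothing has dropped yet. I'll average force readings over a few camera calls from here on.

Call:
{"fn": "step_arm", "kwargs": {
  "increments": [-1, 0, 0, 0, 2, 1, 1, -2, 0, 0, 0, 4, 2, 1, -3, 0, 0, 0, 6, 3, 1, -4, 0, 0, 0, 8, 4, 1, -4, 0, 0, 0, 8, 4, 1, -4, 0, 0, 0, 8, 4, 1]
}}

```text
t: 9.3
tcp_pos: [0.4689, 0.1311, 0.2281]
ee_rot: [[1.0, 0.002, 0.002], [0.002, -0.951, -0.309], [0.001, 0.309, -0.951]]
contact_force: [-0.2, -0.4, -5.0]
finger_gap: 0.142
grasp_force: 98.0
```

```bash
cat > look.py <<'E'
from pour import *
import sys
n=sys.argv[1];F=[];M=[]
for i in range(6):
    f=cams.read_camera('scene' if i<5 else 'top')['pixels']
    if i==4:b=f
    if i==5:a=f
    s=env.sense();F.append(s['contact_force']);M.append(s['wrist_torque'])
np.savez(f'pics/{n}.npz',a=a,b=b)
print('meanF',np.mean(F,0).round(2),'sd',np.std(F,0).round(2),'M',np.mean(M,0).round(3))
o=np.load('pics/t44.npz')['b']
D=np.abs(cv2.GaussianBlur(b,(3,3),0).astype(int)-cv2.GaussianBlur(o,(3,3),0)).max(2)[165:215,215:260]
print('carton interior change px',int((D>25).sum()))
go(*map(float,sys.argv[2:]))
E
python3 look.py t48 50 52
```

```text
tip 48.0 lip [0.469 0.185 0.11 ] F [-0.2  -0.42 -4.99] M [ 0.58  0.04 -0.02] gap 0.142
meanF [ 0.1  -0.31 -4.93] sd [0.54 0.49 0.27] M [ 0.564  0.042 -0.005]
carton interior change px 132
50.0 t 9.6 turn [-2.   0.1 -0.1] shift mm [0.  3.9 1.6] q [ 11.4  -3.7 109.9 -18.1  78.  105.8] to [0.469 0.135 0.23 ]
52.0 t 9.6 turn [-4.   0.1 -0.1] shift mm [0.  8.1 3.2] q [ 11.4  -3.7 109.9 -18.1  78.  105.8] to [0.469 0.139 0.231]
```

Call:
{"fn": "step_arm", "kwargs": {
  "increments": [-1, 0, 0, 0, 2, 1, 1, -2, 0, 0, 0, 4, 2, 1, -3, 0, 0, 0, 6, 2, 1, -3, 0, 0, 0, 6, 2, 1, -3, 0, 0, 0, 6, 2, 1]
}}

```text
t: 10.1
tcp_pos: [0.4689, 0.1372, 0.2301]
ee_rot: [[1.0, 0.002, 0.002], [0.002, -0.934, -0.359], [0.001, 0.359, -0.934]]
contact_force: [0.5, -1.1, -4.5]
finger_gap: 0.143
grasp_force: 98.0
```

```bash
python3 look.py t51 54
```

```text
tip 51.0 lip [0.469 0.184 0.109] F [ 0.48 -1.12 -4.49] M [ 0.59 -0.   -0.02] gap 0.143
meanF [-0.02 -0.21 -4.09] sd [0.34 0.22 0.51] M [ 0.599  0.006 -0.011]
carton interior change px 279
54.0 t 10.4 turn [-3.   0.1 -0.1] shift mm [-0.1  6.3  2.5] q [ 13.5  -2.4 108.9 -20.8  79.2 108.4] to [0.469 0.143 0.233]
```

```bash
python3 look.py t51b 54; python3 -c "
import numpy as np,cv2
A=np.load('pics/t48.npz');B=np.load('pics/t51b.npz')
t=np.hstack([A['b'][150:230,200:330],B['b'][150:230,200:330]]);u=np.hstack([A['a'][150:290,160:290],B['a'][150:290,160:290]])
cv2.imwrite('pics/t51.png',cv2.resize(np.vstack([t,u])[:,:,::-1],None,fx=2.7,fy=2.7,interpolation=cv2.INTER_CUBIC))"
```

```text
tip 51.0 lip [0.469 0.184 0.11 ] F [-0.43 -0.63 -4.08] M [0.58 0.06 0.01] gap 0.142
meanF [ 0.13 -0.1  -3.51] sd [0.57 0.62 0.43] M [0.589 0.018 0.01 ]
carton interior change px 309
54.0 t 10.7 turn [-3.   0.1 -0.1] shift mm [-0.   6.2  2.6] q [ 13.5  -2.4 108.9 -20.8  79.2 108.4] to [0.469 0.143 0.233]
```

View pics/t51.png

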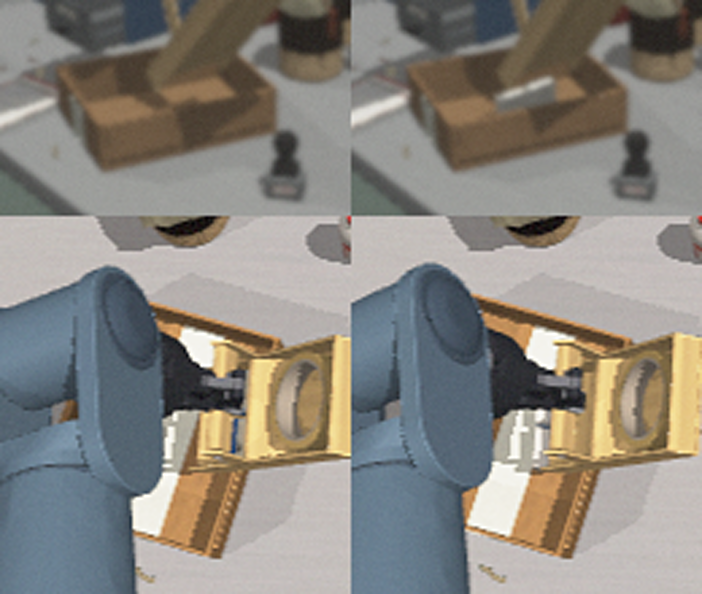

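At least one bundle is out: it shows white in the carton at about (527,93) in the right-hand scene crop, and the weight is down by over 1 N. The roll is still in place. I'll tip 2° more for safety, hold, and look again.

Call:
{"fn": "step_arm", "kwargs": {
  "increments": [-1, 0, 0, 0, 2, 1, 1, -2, 0, 0, 0, 4, 2, 1, -2, 0, 0, 0, 4, 2, 1, -2, 0, 0, 0, 4, 2, 1, -2, 0, 0, 0, 4, 2, 1]
}}

```text
t: 11.2
tcp_pos: [0.4689, 0.1409, 0.2322]
ee_rot: [[1.0, 0.001, 0.002], [0.002, -0.92, -0.391], [0.001, 0.391, -0.92]]
contact_force: [1.1, 0.2, -3.8]
finger_gap: 0.146
grasp_force: 98.2
```

```bash
python3 look.py t53 54;python3 look.py t53b 54; python3 -c "
import numpy as np,cv2
A=np.load('pics/t51.npz');B=np.load('pics/t53b.npz')
print(np.abs(B['a'][205:250,160:300].astype(int)-A['a'][205:250,160:300]).max(2).__gt__(60).sum())
t=np.hstack([A['b'][155:215,205:305],B['b'][155:215,205:305]]);u=np.hstack([A['a'][190:260,200:300],B['a'][190:260,200:300]])
cv2.imwrite('pics/t53.png',cv2.resize(np.vstack([t,u])[:,:,::-1],None,fx=4,fy=4,interpolation=cv2.INTER_CUBIC))"
```

```text
tip 53.0 lip [0.469 0.184 0.11 ] F [ 1.09  0.15 -3.82] M [ 0.64  0.03 -0.  ] gap 0.146
meanF [ 0.02  0.06 -3.74] sd [0.3  0.21 0.21] M [ 0.63   0.002 -0.004]
carton interior change px 373
54.0 t 11.5 turn [-1.   0.1 -0.1] shift mm [0.  2.3 0.7] q [ 14.8  -1.6 108.3 -22.6  80.2 110. ] to [0.469 0.143 0.233]
tip 53.0 lip [0.469 0.184 0.11 ] F [-0.19 -0.26 -3.4 ] M [ 0.62  0.04 -0.04] gap 0.144
meanF [ 0.21 -0.24 -4.07] sd [0.51 0.2  0.59] M [ 0.611  0.013 -0.008]
carton interior change px 364
54.0 t 11.8 turn [-1.   0.1 -0.1] shift mm [0.  2.2 0.7] q [ 14.8  -1.6 108.3 -22.6  80.2 110. ] to [0.469 0.143 0.233]
725
```

View pics/t53.png

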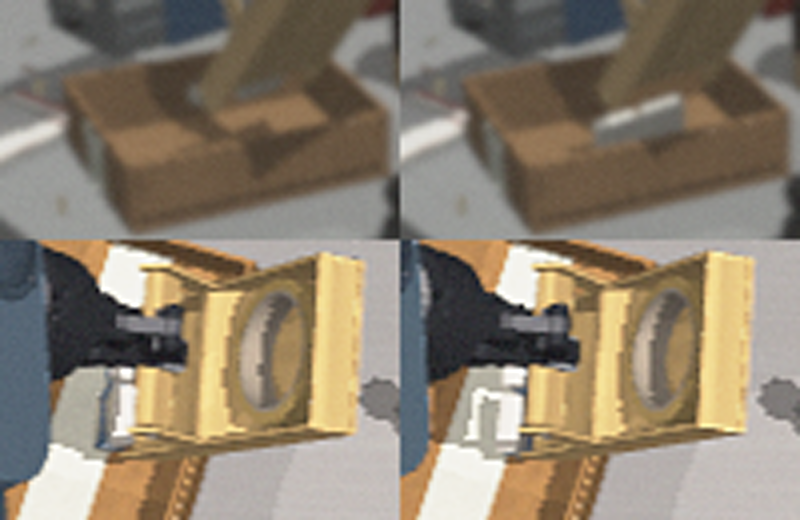

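One bundle stands by the lip inside the carton, perhaps leaning on the tray. I'll lift straight up, keeping the tip angle, so it settles, then look for the second one.

Call:
{"fn": "step_arm", "kwargs": {
  "increments": [0, 0, 0, 0, 0, 10, 1, 0, 0, 0, 0, 0, 25, 1, 0, 0, 0, 0, 0, 45, 1, 0, 0, 0, 0, 0, 65, 1, 0, 0, 0, 0, 0, 80, 1, 0, 0, 0, 0, 0, 80, 1, 0, 0, 0, 0, 0, 80, 1, 0, 0, 0, 0, 0, 80, 1]
}}

```text
t: 12.6
tcp_pos: [0.4684, 0.1408, 0.311]
ee_rot: [[1.0, 0.002, -0.0], [0.002, -0.92, -0.391], [-0.001, 0.391, -0.92]]
contact_force: [0.0, 0.4, -4.0]
finger_gap: 0.143
grasp_force: 98.2
```

```bash
python3 look.py up; python3 look.py upb;python3 -c "
import numpy as np,cv2
B=np.load('pics/upb.npz')
cv2.imwrite('pics/up.png',cv2.resize(np.hstack([B['b'][135:215,205:315],B['a'][180:260,190:300]])[:,:,::-1],None,fx=3.6,fy=3.6,interpolation=cv2.INTER_CUBIC))"
```

```text
tip 53.0 lip [0.468 0.184 0.189] F [ 0.04  0.42 -3.99] M [0.65 0.02 0.04] gap 0.143
meanF [ 0.14 -0.25 -3.54] sd [0.2  0.55 0.45] M [0.596 0.003 0.004]
carton interior change px 514
tip 53.0 lip [0.469 0.184 0.189] F [ 0.09 -0.23 -4.32] M [ 0.63 -0.03  0.  ] gap 0.148
meanF [-0.32 -0.26 -4.07] sd [0.35 0.23 0.3 ] M [ 0.626 -0.003  0.012]
carton interior change px 506
```

View pics/up.png

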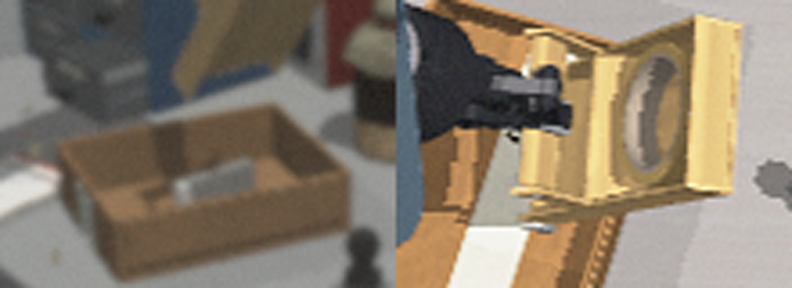

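The carton shows a white block about 80 mm wide, which would be two bundles side by side, and the weight is down by about 1 N. I'll level the tray over the same spot and back away, then check the label bay from above.

Call:
{"fn": "step_arm", "kwargs": {
  "increments": [3, 0, 0, 0, -2, 0, 1, 8, 0, 0, 0, -10, 0, 1, 14, 0, 0, 0, -20, -5, 1, 20, 0, 0, 0, -35, -10, 1, 26, 0, 0, 0, -48, -20, 1, 32, 0, 0, 0, -60, -30, 1, 38, 0, 0, 0, -75, -45, 1, 44, 0, 0, 0, -95, -60, 1, 50, 0, 0, 0, -120, -75, 1, 53, 0, 0, 0, -150, -80, 1, 53, 0, 0, 0, -180, -80, 1, 53, 0, 0, 0, -210, -80, 1]
}}

```text
t: 14.4
tcp_pos: [0.4684, -0.0712, 0.2316]
ee_rot: [[1.0, -0.0, 0.0], [-0.0, -0.867, 0.499], [0.0, -0.499, -0.867]]
contact_force: [1.2, 0.7, -3.6]
finger_gap: 0.147
grasp_force: 98.3
```

```bash
python3 - <<'E'
from pour import *
a=cams.read_camera('top');np.savez('pics/back.npz',a=a['pixels'])
im=a['pixels'][:,:,::-1]
cv2.imwrite('pics/back.png',cv2.resize(im[150:290,170:400],None,fx=3.4,fy=3.4,interpolation=cv2.INTER_CUBIC))
delta(*tool(108.4,0,np.zeros(3),np.array([.487,-.204,.10])))
delta(*tool(108.4,0,np.zeros(3),np.array([.487,-.204,.0])))
E
```

```text
tip 0.1 lip [0.468 0.052 0.192] F [ 1.21  0.74 -3.58] M [-0.48  0.01  0.01] gap 0.147
t 14.45 turn [ 0.3  0.1 18.6] shift mm [  22.5 -142.7  -70.6] q [-36.   -3.1 111.3  23.7  90.2  50.4] to [ 0.492 -0.218  0.161]
t 14.45 turn [ 0.3  0.1 18.6] shift mm [  22.5 -142.7 -170.6] q [-36.   -3.1 111.3  23.7  90.2  50.4] to [ 0.492 -0.218  0.061]
```

View pics/back.png

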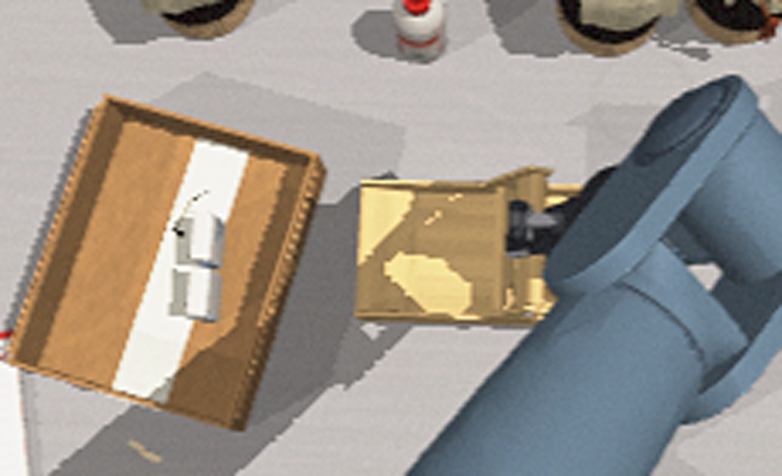

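Both bundles lie in the carton at (197,238) and (195,292), and the label bay is empty. I'll carry the tray back to its first place and set it down; at grasp the TCP stood at z = 0.0665 with the tray on the table.

Call:
{"fn": "step_arm", "kwargs": {
  "increments": [0, 0, 3, 4, -20, 0, 1, 0, 0, 8, 9, -55, -5, 1, 0, 0, 12, 14, -90, -10, 1, 0, 0, 16, 19, -120, -20, 1, 0, 0, 18.6, 22, -140, -40, 1, 0, 0, 18.6, 23, -144, -70, 1, 0, 0, 18.6, 23, -144, -100, 1, 0, 0, 18.6, 23, -144, -125, 1, 0, 0, 18.6, 23, -144, -145, 1, 0, 0, 18.6, 23, -144, -155, 1, 0, 0, 18.6, 23, -144, -158, 1, 0, 0, 18.6, 23, -144, -158, 1]
}}

```text
t: 15.65
tcp_pos: [0.4923, -0.2134, 0.0746]
ee_rot: [[0.948, 0.278, -0.158], [0.319, -0.821, 0.474], [0.002, -0.499, -0.866]]
contact_force: [-0.3, -0.6, -3.2]
finger_gap: 0.142
grasp_force: 98.6
```

```bash
python3 - <<'E'
from pour import *
print(s['tcp_pos'].round(4),trayR(108.4,0).T@Rt)
E
```

```text
tip 0.1 lip [ 0.453 -0.096  0.035] F [-0.31 -0.63 -3.18] M [-0.47 -0.17  0.01] gap 0.142
[ 0.4923 -0.2134  0.0746] [[ 9.99991756e-01 -3.94939975e-03  9.43957545e-04]
 [ 3.94746522e-03  9.99990123e-01  2.04253704e-03]
 [-9.52015017e-04 -2.03879396e-03  9.99997468e-01]]
```

Call:
{"fn": "step_arm", "kwargs": {
  "increments": [0, 0, 0, 0, 0, -3, 1, 0, 0, 0, 0, 0, -5, 1, 0, 0, 0, 0, 0, -7, 1, 0, 0, 0, 0, 0, -8, 1, 0, 0, 0, 0, 0, -9, 1, 0, 0, 0, 0, 0, -9, 1, 0, 0, 0, 0, 0, -9, 1]
}}

```text
t: 16.35
tcp_pos: [0.4919, -0.2133, 0.0667]
ee_rot: [[0.948, 0.278, -0.159], [0.32, -0.82, 0.475], [0.002, -0.501, -0.866]]
contact_force: [-4.1, 0.2, 5.4]
finger_gap: 0.144
grasp_force: 99.7
```

Contact with the table. I'll open and withdraw along the lean.

Call:
{"fn": "step_arm", "kwargs": {
  "increments": [0, 0, 0, 0, 0, 0, 0.6, 0, 0, 0, 0, 0, 0, 0.4, 0, 0, 0, 0, 0, 0, 0.4, 0, 0, 0, 0, 0, 0, 0.4, 0, 0, 0, 2, -5, 9, 0.4, 0, 0, 0, 5, -14, 26, 0.4, 0, 0, 0, 10, -29, 52, 0.4, 0, 0, 0, 16, -48, 87, 0.4, 0, 0, 0, 21, -62, 113, 0.4, 0, 0, 0, 30, -80, 160, 0.4, 0, 0, 0, 30, -80, 200, 0.4, 0, 0, 0, 30, -80, 200, 0.4]
}}

```text
t: 17.55
tcp_pos: [0.5243, -0.2959, 0.2731]
ee_rot: [[0.948, 0.282, -0.149], [0.319, -0.825, 0.466], [0.008, -0.49, -0.872]]
contact_force: [0.3, -0.4, 0.6]
finger_gap: 0.602
grasp_force: 0.0
```

```bash
python3 - <<'E'
from pour import *
a=cams.read_camera('top')['pixels'];b=cams.read_camera('scene')['pixels']
v=np.hstack([cv2.resize(b[150:310,200:440],(400,267)),cv2.resize(a[130:290,190:430],(400,267))])[:,:,::-1]
cv2.imwrite('pics/end.png',v)
E
```

```text
tip 0.7 lip [ 0.485 -0.179  0.233] F [ 0.31 -0.44  0.61] M [-0.24 -0.1   0.02] gap 0.602
```

View pics/end.png

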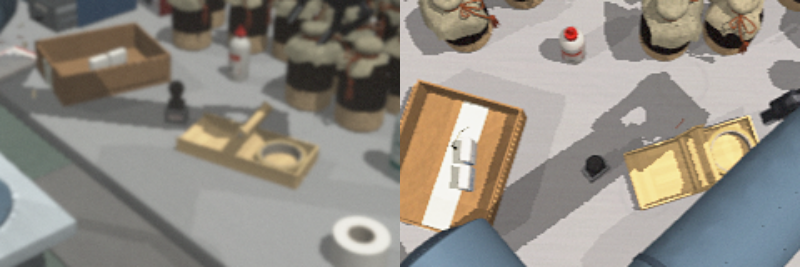

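The tray stands upright on the table at (250,150) in the scene half, with the roll flat in its bay. The bundles are in the carton, the stamp and glue bottle stand where they were, and the hand is clear. Handing in.

```bash
python3 -c "
from plant import env
print(env.job_done())"
```

```text
the job is handed in; nothing more can be done
None
```

The job is handed in, but no verdict came back: both bundles slid into the carton at about 51° (I went to 53° to be sure), and the tray is back upright at its first place with the tape roll in its bay; I viewed 12 pictures, two over the limit of 10.

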